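# Snap the handle on the rotary switch and keep it pressed

### The arm

A 6-joint arm with a two-finger parallel gripper is mounted at the origin on the work surface. World frame = base frame: x ahead of the robot, y to its left, z up, the work surface at z = 0. Lengths are in m, angles in degrees, forces in N, time in s.
With the tool pointing down it reaches from about 0.3 to 0.775 m from the base axis. Payload 14.6 kg.
Tool frame: the origin (TCP) lies where the fingers leave the gripper's body, on its centre line; the fingertips stand 97 mm ahead of it and the grasp point (between the pads) lies 78 mm ahead of it (arm.nose_length is the distance from the TCP to the fingertips, in m); z points along the fingers, x is the direction in which the jaws open and shut, and the axes are right-handed (so a half turn about z gives the same grasp; the last joint's range is limited). The gripper opens to 94 mm and grips with 3 to 60 N. Pads are 16 mm wide; open, the fingers measure 119 mm over their backs; the gripper's body (75 mm by 177 mm) begins 78 mm behind the grasp point.
Start: joints at [-74.462, 17.183, 87.147, -0, 75.671, -3.816], TCP at [0.182, -0.519, 0.303] pointing down, gripper open.
Joint ranges: [-173.82, 173.82], [-45.26, 126.66], [13.44, 144.39], [-59.66, 239.66], [0, 175.72], [-146.38, 146.38]. Speed limits (degrees/s): [127.2, 127.2, 147.25, 180, 180, 180].

### API

Orientations are given as [roll, pitch, yaw] about the fixed x, y, z axes, in that order (R = Rz(yaw) Ry(pitch) Rx(roll)).
In Python, from bench import arm gives the robot as it stands.
- The arm moves only by the tool drive_tool, never from a script. Its argument "steps" is a list of rows, each a list of 7 numbers: the turn, a rotation vector about the world's x, y, z in degrees, then the shift along the world's x, y, z in cm, then the opening, from 0 (shut) to 1 (fully open). A call has 1 to 5 rows; each row shifts and turns the commanded pose from where the row before left it; what a row does not reach is not made up. A row lasts 1/8 s, in which the tool goes at most 62.5 mm and 10.7 degrees, less where a joint would pass 70% of its speed; a pose out of reach is approached as far as the arm can. A call with a gripper value outside its range is refused whole. The fingers move at their own pace and stop on an object; "grip_force" is the grip in N (left out, the last holds). Time passes only in rows, so rows that do not move let the fingers close. It gives the time, the measured TCP pose, the force and the opening at its end, in the units of the state.
- arm.observe(): the state, without advancing time (a new reading comes with each control period).
- arm.capture(name): name is "scene" or "top" or "wrist"; returns a dict with "image" (480x640x3 uint8, red, green, blue), "range_z" (480x640 float32, m along the optical axis (not along the pixel's ray), 0 where there is no reading), "camera_matrix" (3x3 intrinsics, pixels), "k1" (the pictures are not rectified: a ray, as slopes to the right and down, at radius r is drawn at 1 + k1 r^2 times it, then the intrinsics apply), "T" (4x4, takes a point from camera to world coordinates). Camera axes: x right, y down, z forward; pixel columns grow to the right and rows downward; lengths in m; the calibration is good to about 2 mm. A picture is of the moment at which its call begins.
- arm.job_done(): hands the job in, once; it reports no verdict.
The state is a dict: "t": time; "joint_positions": joint angles; "qd": joint speeds; "effort": joint torques, N m; "tool_pos": TCP position; "ee_rot": TCP orientation; "force": force on the tool from outside, world axes, zero at the start; "moment": the same for the moment, N m; "width": finger opening in m.
Only numpy, scipy, OpenCV 4.12 (cv2) and the standard library are available. Lean on these libraries where they do the work, as an engineer would, in place of code of your own. Each camera call takes 0.05 s, during which the arm holds its last target.

### The job

The rotary switch on its mounting board has lost its handle: pick up the red handle, turn it so that its white pointer will point at the white off mark on the switch's yellow plate, and fit its square bore down over the square shaft. Press it down until the spring catch clicks and the handle sits fully home on the yellow plate, then keep pressing: finish with the gripper still pushing it down with about 10 N, so that I can tighten its grub screw. Leave the black handle and everything else on the bench where they are.

Things in the scene. Friction and masses are not known exactly. Their poses are not given: they have to be found in the camera images.
- red_handle: Loose red plastic switch handle, 95 to 155 g, standing bore down on the bench: round skirt 64 mm across and 26 mm high with a grip bar across its top, 52 mm high in all. Origin: centre of the underside, on the axis. x points along the bar to the pointer end, which has a white line on top of the bar and down the skirt below it; z up.
- red_handle_grip (a point): Middle of the red handle's grip bar, 39 mm above its origin. The bar is 14 mm wide (y), 60 mm long (x from -29 to +31 mm, the last 7 mm tapering to a point) and stands from 26 to 52 mm above the origin.
- red_handle_bore (a point): Mouth of the red handle's square bore, at its origin: 15.4 mm across the flats, flats square to the handle's x and y, with a 45 degree lead-in, open downwards, 22 mm deep.
- red_handle_pointer (a point): Pointed end of the red handle's grip bar: handle frame (31, 0, 52) mm.
- switch: Fixed rotary switch lying face up: grey box 160 (x) by 120 (y) mm, lid 93 mm above the bench, on a pale board 220 by 170 by 18 mm; on the lid a yellow plate 86 by 86 mm, its top at 98 mm, and a square steel shaft. Origin: centre of the board's underside, on the shaft's axis; z up. On the plate a white mark in +x (on a black patch) is off, a green one in -y is on. Two cable glands stand out of the box's -x end.
- switch_seat (a point): Where the handle's origin must come to lie: on the shaft's axis, at the top of the yellow plate, 98 mm above the switch's origin. Axes as the switch.
- switch_shaft_top (a point): Centre of the shaft's end, 22 mm above switch_seat. The shaft is 14 mm square, flats square to the switch's x and y, its top 4 mm tapering to 9 mm; it does not turn.
- switch_catch (a point): On the shaft's axis at the height of the catch, 7 mm above switch_seat: sprung balls stand 2.7 mm out of the shaft's two y faces. The handle meets them with its underside 8 mm above the plate; the push rises to 10 to 15 N (20 at most), drops suddenly at about 5 mm, and stays near nothing until it sits on the plate. Home, it has under 0.5 mm of play and pulls off only above 25 N.
- off_mark (a point): The white off mark (8 by 6 mm, on a black patch) on the yellow plate, 38 mm from the axis in the switch's +x.
- black_handle: Bystander: a black handle of the same shape and size with the same origin and axes; it belongs to another switch.
- screwdriver: Bystander: screwdriver with a green handle, 190 mm long, lying on the bench; origin under its middle.
- pencil: Bystander: flat yellow carpenter's pencil 175 by 13 by 7 mm; origin at the centre of its underside.
- offcut: Bystander: pale wood offcut 110 by 45 by 19 mm; origin at the centre of its underside.
- tape_roll: Bystander: roll of paper tape, 100 mm across, 24 mm high, lying flat; origin at the centre of its underside.
- glue_bottle: Bystander: white glue bottle with a blue cap, 56 mm across, 170 mm tall, standing; origin at the centre of its underside.
- hex_key: Bystander: dark hex key of 4 mm bar, legs 100 mm (+x) and 30 mm (-y), lying flat; origin at its bend.
Things that resemble listed ones, but are neither listed nor needed, are in the scene too. Several things look just like the red_handle: the one meant starts farthest from the robot's base.

How it is judged (in metres and radians):
On the way, in this order (a step that is already met when the one before it is completed fails the run):
1. the red handle is picked up clear of the bench (height (world z) of red_handle above 0.05 m and contact force between the fingers and red_handle above 1 N), for 0.1 s.
2. the handle has snapped home on the shaft, pointer at the off mark, and the push is kept up (z of red_handle in the frame of switch_seat between -0.0025 and 0.0025 m and horizontal distance between red_handle and switch_seat below 0.003 m and angle between red_handle's own z axis and vertical below 0.08 rad and angle between the x axis of red_handle and the x axis of switch, either way round below 0.14 rad and x of red_handle_pointer in the frame of switch above 0.025 m and contact force between red_handle and switch above 4 N and contact force between any of the fingers, the arm and red_handle above 1 N), for 0.3 s.
At the end, for the whole second after the job is handed in: The red handle sits on the square shaft with its underside within 2.5 mm of the yellow plate (past the click), centred within 3 mm, upright within 0.08 rad, its pointer within 0.14 rad of the off mark, and the robot still touches it and presses it on the switch with more than 4 N, at rest (all of step 2 and linear speed of red_handle below 0.02 m/s); the arm keeps its last pose, push and grip.
It fails at once if the black handle is moved more than 30 mm (distance of black_handle from where it was at the start of the episode above 0.03 m).
It fails at once if another thing on the bench is moved more than 30 mm (distance of any of screwdriver, pencil, offcut, tape_roll, glue_bottle, hex_key from where it was at the start of the episode above 0.03 m).
It also fails if it takes over 43 s, if anything falls off the work surface, if the arm or the gripper's body presses on something with over 40 N, if the wrist force passes 120 N, or if a joint passes its speed limit or range.

## Working session

There is one attempt and no reset: what is moved stays moved. The work goes in short steps, Python scripts to look and compute and a tool call to move; the robot and the scene stay as the last step left them, time stands still between calls to the robot, and variables do not carry over. Pictures are saved under pics/ and viewed, and the job is handed in when it is done.

Besides the shell and the picture viewer there is one more tool, called after "Request:" as name(argument=value, ...) on one line, values as JSON. drive_tool: Moves the arm, as the interface text tells. Its arguments: {"type":"object","properties":{"steps":{"type":"array","items":{"type":"array","items":{"type":"number"}}},"grip_force":{"type":"number"}},"required":["steps"]}

```bash
mkdir -p pics; ls; cat > h.py <<'E'
import numpy as np, cv2
from bench import arm
def cap(n,f):
    d=arm.capture(n); np.savez(f'pics/{f}.npz',**{k:np.array(v) for k,v in d.items()})
    cv2.imwrite(f'pics/{f}.png',d['image'][:,:,::-1]); return d
def load(f): return dict(np.load(f'pics/{f}.npz'))
def pts(d):
    K=d['camera_matrix'];k1=float(d['k1']);h,w=d['range_z'].shape
    u,v=np.meshgrid(np.arange(w),np.arange(h))
    xd=(u-K[0,2])/K[0,0];yd=(v-K[1,2])/K[1,1];x,y=xd.copy(),yd.copy()
    for _ in range(10):
        s=1+k1*(x*x+y*y);x=xd/s;y=yd/s
    z=d['range_z'];P=np.stack([x*z,y*z,z],-1)
    return P@d['T'][:3,:3].T+d['T'][:3,3]
E
python3 - <<'E'
from h import *
for n in('scene','top','wrist'):
    d=cap(n,n+'0');print(n,np.round(d['T'],3).tolist(),d['k1'],d['camera_matrix'][0,0])
print(arm.observe())
E
```

```text
pics
scene [[0.663, 0.422, -0.618, 1.491], [0.748, -0.396, 0.532, -0.856], [-0.021, -0.816, -0.578, 1.007], [0.0, 0.0, 0.0, 1.0]] -0.018113458094168627 545.4561552030623
top [[0.021, -0.996, 0.086, 0.414], [-1.0, -0.02, 0.004, 0.01], [-0.003, -0.086, -0.996, 1.122], [0.0, 0.0, 0.0, 1.0]] 0.03339879076262591 456.75707620572786
wrist [[0.332, -0.904, -0.271, 0.263], [-0.943, -0.318, -0.095, -0.491], [0.0, 0.287, -0.958, 0.384], [0.0, 0.0, 0.0, 1.0]] -0.002621586066941567 372.92075109714045
{'t': 0.15, 'joint_positions': array([-7.44590123e+01,  1.72074523e+01,  8.71723586e+01, -5.00155754e-04,
        7.56680277e+01, -3.81638865e+00]), 'qd': array([-0.04921834, -0.06239821, -0.09889806, -0.02094545,  0.05895165,
       -0.13968882]), 'effort': array([ 1.12471062e-03, -5.31958258e+01, -3.52820098e+01,  7.08651077e-02,
        2.35799141e-02, -5.05963612e-05]), 'tool_pos': array([ 0.18226431, -0.51880428,  0.3022232 ]), 'ee_rot': array([-1.79997299e+02,  4.77647106e-02, -7.06424985e+01]), 'force': array([-0.10414061, -0.75559673,  1.18002296]), 'moment': array([0.01883728, 0.04394896, 0.0491306 ]), 'width': 0.09398067632551953}
```

View pics/top0.png

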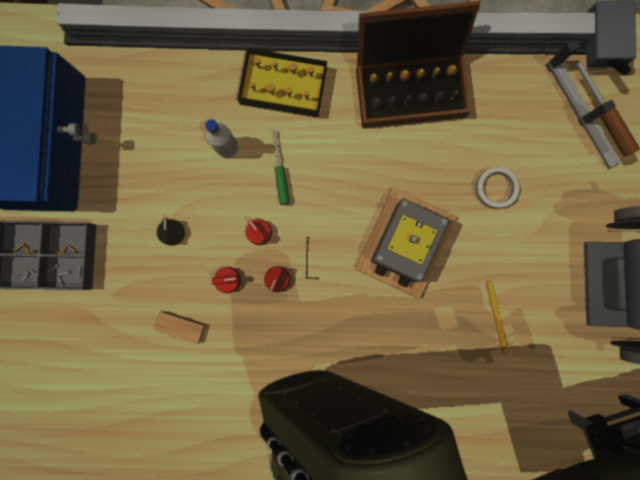

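View pics/scene0.png

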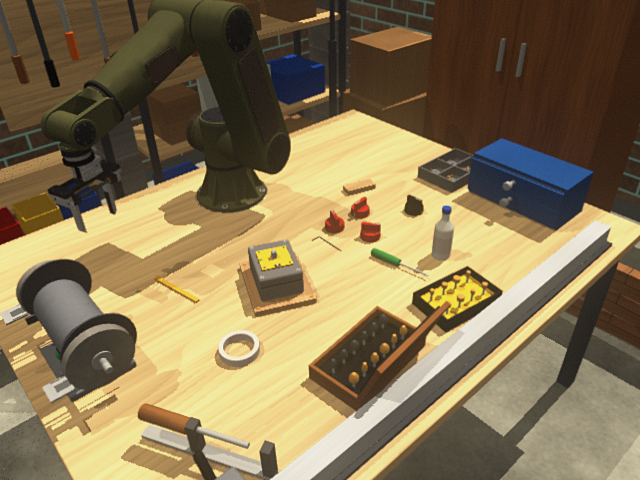

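View pics/wrist0.png

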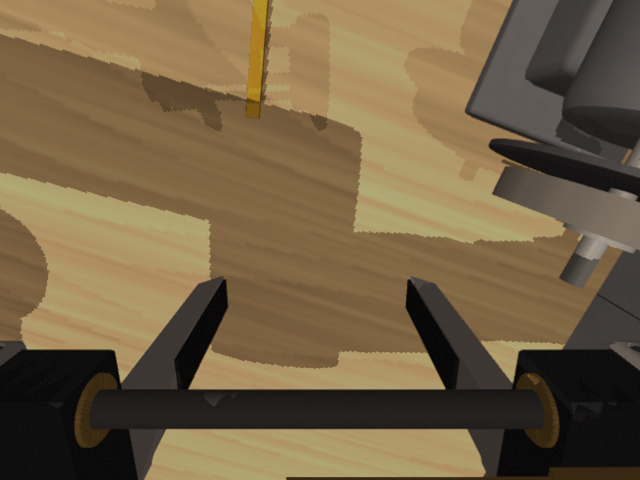

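The top view shows three red handles at (259,231), (227,279) and (277,279), and a black one at (171,232). The switch is at (412,240), with a white mark on black near (431,240) or close to it. Next I'll measure each distance from the base.

```bash
python3 - <<'E'
from h import *
d=load('top0');P=pts(d);im=d['image'].astype(int)
red=(im[...,0]>110)&(im[...,1]<60)&(im[...,2]<60)&(P[...,2]>0.01)
n,l,s,c=cv2.connectedComponentsWithStats(red.astype(np.uint8))
for i in range(1,n):
    if s[i,4]>60:
        q=P[l==i];t=q[q[:,2]>0.044];print(c[i].round(),s[i,4],q.mean(0).round(3),np.hypot(*q.mean(0)[:2]).round(3),q[:,2].max().round(3),len(t),t.mean(0).round(3))
img=d['image'][:,:,::-1]
a=cv2.resize(img[200:310,140:300],(800,550),interpolation=cv2.INTER_CUBIC);cv2.imwrite('pics/c1.png',a)
a=cv2.resize(img[180:305,350:465],(552,600),interpolation=cv2.INTER_CUBIC);cv2.imwrite('pics/c2.png',a)
E
```

```text
[256. 232.] 287 [0.525 0.172 0.033] 0.552 0.056 79 [0.522 0.166 0.052]
[271. 276.] 209 [0.421 0.132 0.034] 0.441 0.057 68 [0.421 0.121 0.052]
[224. 280.] 390 [0.409 0.244 0.032] 0.477 0.056 94 [0.409 0.248 0.052]
```

View pics/c1.png

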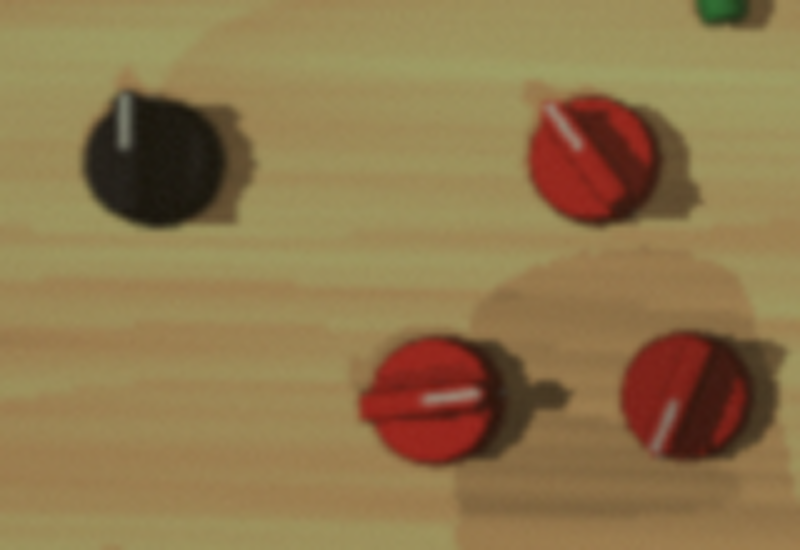

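View pics/c2.png

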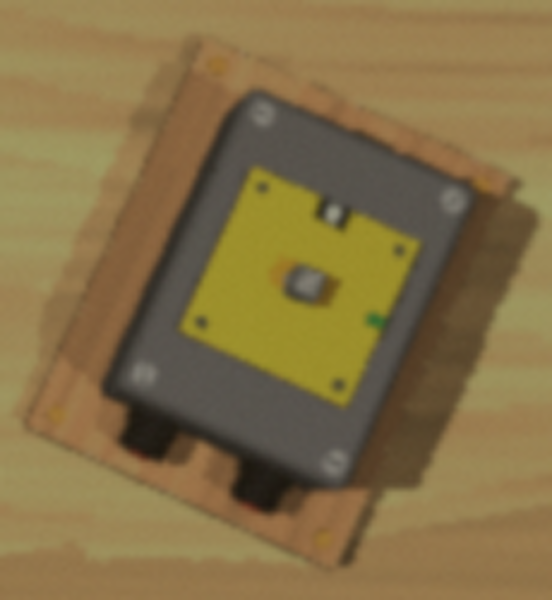

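The handle to pick is the one at (258,231). It lies 0.55 m from the base, against 0.48 and 0.44 for the other two. Its white pointer runs to the upper left, so its yaw is about +38°. Now I'll measure it and the switch more exactly.

```bash
cat >> h.py <<'E'
def bar(d,near,r=0.06):
    P=pts(d);im=d['image'].astype(int);g=np.hypot(P[...,0]-near[0],P[...,1]-near[1])<r
    m=g&(d['range_z']>0)
    return P,im,m
E
python3 - <<'E'
from h import *
for f in('top0','scene0'):
    d=load(f);P,im,m=bar(d,(.525,.168))
    t=m&(P[...,2]>.047)&(P[...,2]<.058); q=P[t][:,:2].astype(np.float32)
    r=cv2.minAreaRect(q);print(f,len(q),r,P[t][:,2].mean())
    w=m&(im.min(-1)>110)&(P[...,2]>.04);print(' white',w.sum(),P[w].mean(0))
    sk=m&(P[...,2]>.012)
    cc=cv2.minEnclosingCircle(P[sk][:,:2].astype(np.float32));print(' circ',cc)
    # switch
    g=(P[...,0]>.4)&(P[...,0]<.65)&(P[...,1]>-.3)&(P[...,1]<-.0)
    ye=g&(im[...,0]>120)&(im[...,1]>110)&(im[...,2]<70)&(P[...,2]>.09)&(P[...,2]<.106)
    r=cv2.minAreaRect(P[ye][:,:2].astype(np.float32));print(' plate',ye.sum(),r,P[ye][:,2].mean())
    box=g&(P[...,2]>.085)&(P[...,2]<.106)
    print(' lid',cv2.minAreaRect(P[box][:,:2].astype(np.float32)))
    s=g&(P[...,2]>.114);print(' shaft',s.sum(),P[s].mean(0),P[s].max(0))
    wm=g&(im.min(-1)>130)&(P[...,2]>.09)&(P[...,2]<.106);print(' mark',[(p.round(3)) for p in P[wm]][:12])
E
```

```text
top0 141 ((0.5275114178657532, 0.16966524720191956), (0.058787550777196884, 0.013805641792714596), 37.30245590209961) 0.051673181262123204
 white 0 [nan nan nan]
 circ ((0.5269927978515625, 0.16898374259471893), 0.031044846400618553)
 plate 1288 ((0.5087846517562866, -0.1886817067861557), (0.08564384281635284, 0.08596508204936981), 66.06033325195312) 0.09797336238549986
 lid ((0.5087683200836182, -0.18826822936534882), (0.11999260634183884, 0.15987975895404816), 66.13700866699219)
 shaft 41 [ 0.50863468 -0.18740318  0.11891331] [ 0.51669794 -0.17992974  0.12305185]
 mark []
scene0 76 ((0.5296595692634583, 0.17119629681110382), (0.05599180608987808, 0.022420698776841164), 39.13140106201172) 0.05234846713258343
 white 15 [0.53787014 0.18124898 0.05410389]
 circ ((0.5310869216918945, 0.16696226596832275), 0.03283153846859932)
 plate 510 ((0.509904682636261, -0.189930722117424), (0.0849585086107254, 0.09060538560152054), 66.99781036376953) 0.09906377431180553
 lid ((0.5102105140686035, -0.18786174058914185), (0.12073171138763428, 0.16747114062309265), 65.87640380859375)
 shaft 25 [ 0.51061354 -0.18881592  0.11828348] [ 0.5193299  -0.18273205  0.12369327]
 mark [array([ 0.456, -0.111,  0.092]), array([ 0.461, -0.111,  0.095]), array([ 0.458, -0.106,  0.091]), array([ 0.457, -0.116,  0.092]), array([ 0.462, -0.115,  0.094]), array([ 0.469, -0.117,  0.098]), array([ 0.466, -0.112,  0.094]), array([ 0.474, -0.114,  0.1  ]), array([ 0.464, -0.121,  0.094]), array([ 0.468, -0.12 ,  0.096]), array([ 0.467, -0.116,  0.093]), array([ 0.468, -0.121,  0.093])]<stdin>:6: RuntimeWarning: Mean of empty slice.
  ret = um.true_divide(
```

Request:
drive_tool(steps=[[0, 0, 1.3, 1.2, 2.4, 0, 1], [0, 0, 1.3, 2.5, 5, 0, 1], [0, 0, 1.3, 2.5, 5, 0, 1], [0, 0, 1.3, 2.5, 5, 0, 1], [0, 0, 1.3, 2.5, 5, 0, 1]], grip_force=40)

```text
t: 0.78
tool_pos: [0.2947, -0.2932, 0.3026]
ee_rot: [-180.0, 0.0, -64.1]
force: [1.0, 0.4, -0.2]
width: 0.0939
```

Request:
drive_tool(steps=[[0, 0, 1.3, 2.5, 5, 0, 1], [0, 0, 1.3, 2.5, 5, 0, 1], [0, 0, 1.3, 2.5, 5, 0, 1], [0, 0, 1.3, 2.5, 5, 0, 1], [0, 0, 1.3, 2.5, 5, 0, 1]])

```text
t: 1.4
tool_pos: [0.4197, -0.0431, 0.3027]
ee_rot: [-180.0, -0.0, -57.6]
force: [1.3, -0.6, 0.4]
width: 0.094
```

Request:
drive_tool(steps=[[0, 0, 1.3, 2.5, 5, 0, 1], [0, 0, 1.3, 2.5, 5, 0, 1], [0, 0, 1.3, 2.5, 5, 0, 1], [0, 0, 1.2, 1.5, 3, -1, 1], [0, 0, 0, 0, 0, 0, 1]])

```text
t: 2.02
tool_pos: [0.5093, 0.1366, 0.2913]
ee_rot: [179.9, 0.1, -52.4]
force: [-0.3, 0.1, -0.9]
width: 0.0936
```

Request:
drive_tool(steps=[[0, 0, 0, 1.7, 3.2, -2, 1], [0, 0, 0, 0, 0, 0, 1], [0, 0, 0, 0, 0, 0, 1]])

```text
t: 2.4
tool_pos: [0.5261, 0.1662, 0.2731]
ee_rot: [-180.0, -0.0, -52.6]
force: [0.3, -0.1, 0.2]
width: 0.0936
```

```bash
python3 - <<'E'
from h import *
d=cap('wrist','w1');print(arm.observe()['tool_pos'],arm.observe()['ee_rot'],arm.observe()['force'])
P,im,m=bar(d,(.5267,.169),.07)
t=m&(P[...,2]>.046)&(P[...,2]<.06);r=cv2.minAreaRect(P[t][:,:2].astype(np.float32));print(t.sum(),r,P[t][:,2].mean())
w=t&(im.min(-1)>120);q=P[w];print(w.sum(),q.mean(0))
sk=m&(P[...,2]>.022)&(P[...,2]<.03);print(cv2.minEnclosingCircle(P[sk][:,:2].astype(np.float32)))
E
```

```text
[0.52614173 0.16616915 0.27333197] [-1.79966260e+02 -2.26298562e-02 -5.25931693e+01] [ 0.35452696 -0.50154835  0.58998387]
1056 ((0.5304310321807861, 0.17048348486423492), (0.05872213840484619, 0.013594066724181175), 37.668724060058594) 0.05102653582936891
90 [0.54092928 0.17846099 0.05196578]
((0.5291545987129211, 0.16961559653282166), 0.03073788806796074)
```

View pics/w1.png

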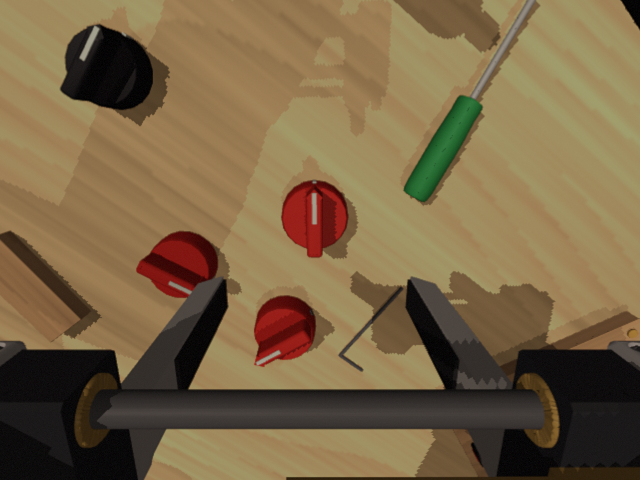

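The wrist view has the target at (315,215), centred between the fingers at columns 225 and 410, with its pointer facing away and the bar parallel to the view. The other red handles, at (180,265) and (285,327), and the hex key at (345,355) lie outside the fingers' reach.

Request:
drive_tool(steps=[[0, 0, 0.2, 0.2, 0.3, -3, 1], [0, 0, 0, 0, 0, -5, 1], [0, 0, 0, 0, 0, -4, 1], [0, 0, 0, 0, 0, -2, 1], [0, 0, 0, 0, 0, 0, 1]])

```text
t: 3.08
tool_pos: [0.5279, 0.1693, 0.1322]
ee_rot: [179.9, 0.0, -52.4]
force: [0.4, 0.5, -0.6]
width: 0.0937
```

```bash
python3 - <<'E'
from h import *
d=cap('wrist','w2');s=arm.observe();print(s['tool_pos'],s['ee_rot'],s['force'])
P,im,m=bar(d,(.528,.169),.05)
t=m&(P[...,2]>.046)&(P[...,2]<.056)&(im[...,0]>im[...,1]*2);print(cv2.minAreaRect(P[t][:,:2].astype(np.float32)),t.sum())
E
```

```text
[0.52841373 0.16952864 0.13341975] [-1.79983424e+02 -1.02646059e-02 -5.23871218e+01] [ 1.09262722  0.12237735 -0.10835427]
((0.5273523330688477, 0.16998817026615143), (0.055565159767866135, 0.08147728443145752), 66.56669616699219) 2547
```

View pics/w2.png

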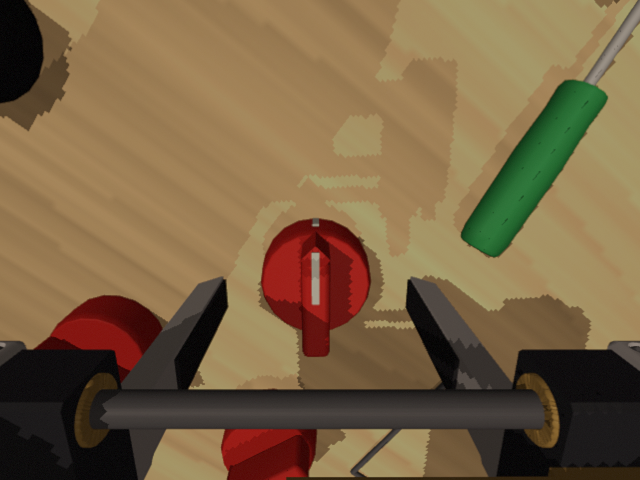

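The handle is centred at (316,290), between the fingertips at row 280. I'll go down 7 mm and close.

Request:
drive_tool(steps=[[0, 0, 0, 0, 0, -0.6, 1], [0, 0, 0, 0, 0, 0, 0.6], [0, 0, 0, 0, 0, 0, 0.3], [0, 0, 0, 0, 0, 0, 0], [0, 0, 0, 0, 0, 0, 0]], grip_force=55)

```text
t: 3.75
tool_pos: [0.5283, 0.1701, 0.1268]
ee_rot: [-180.0, -0.0, -52.3]
force: [0.1, -0.6, -0.1]
width: 0.0576
```

Request:
drive_tool(steps=[[0, 0, 0, 0, 0, 0, 0], [0, 0, 0, 0, 0, 0, 0], [0, 0, 0, 0, 0, 0, 0]])

```text
t: 4.12
tool_pos: [0.5283, 0.1701, 0.1266]
ee_rot: [-180.0, 0.0, -52.3]
force: [0.0, -0.4, 0.4]
width: 0.0273
```

```bash
python3 - <<'E'
from h import *
d=cap('wrist','w3');s=arm.observe();print(s['tool_pos'],s['ee_rot'],s['force'],s['width'])
E
```

```text
[0.52827239 0.17007562 0.12663849] [ 1.79998349e+02  1.69575269e-03 -5.23477865e+01] [ 0.11032108 -0.60097449  0.08386349] 0.023953074827574347
```

View pics/w3.png

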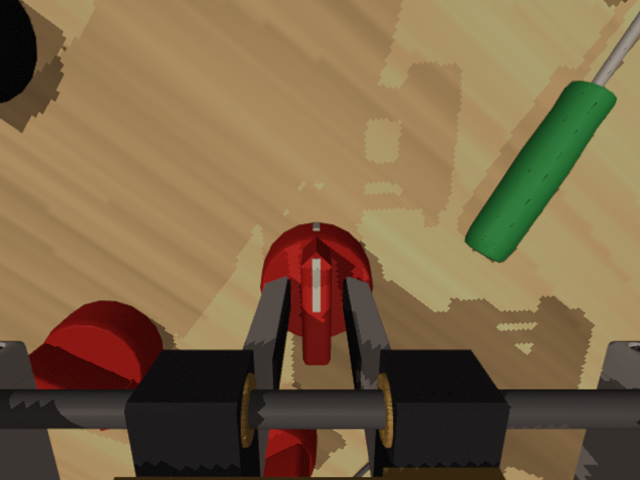

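The fingers sit either side of the bar at (316,300) and are still closing.

Request:
drive_tool(steps=[[0, 0, 0, 0, 0, 0, 0], [0, 0, 0, 0, 0, 0, 0], [0, 0, 0, 0, 0, 0, 0], [0, 0, 0, 0, 0, 0, 0]])

```text
t: 4.68
tool_pos: [0.5283, 0.1701, 0.1266]
ee_rot: [-180.0, 0.0, -52.3]
force: [-0.3, -0.2, -0.3]
width: 0.0135
```

Request:
drive_tool(steps=[[0, 0, 0, 0, 0, 1, 0], [0, 0, 0, 0, 0, 3, 0], [0, 0, 0, 0, 0, 4, 0], [0, 0, 0, 0, 0, 3, 0], [0, 0, 0, 0, 0, 0, 0]])

```text
t: 5.3
tool_pos: [0.5288, 0.1702, 0.239]
ee_rot: [-179.8, -0.1, -52.3]
force: [-0.4, 0.9, -2.4]
width: 0.0133
```

```bash
python3 - <<'E'
from h import *
d=cap('wrist','w4');s=arm.observe();print(s['tool_pos'],s['ee_rot'],s['force'],s['width'],s['joint_positions'].round(1))
d=cap('scene','s4');cv2.imwrite('pics/s4c.png',cv2.resize(d['image'][100:300,240:500,::-1],(780,600)))
E
```

```text
[0.52827681 0.17007181 0.23707525] [-1.79929196e+02 -3.30689397e-02 -5.23467026e+01] [-0.36494178  0.5944193  -2.86380721] 0.013619549200644065 [14.1 21.3 90.7 -0.  67.9 66.4]
```

View pics/w4.png

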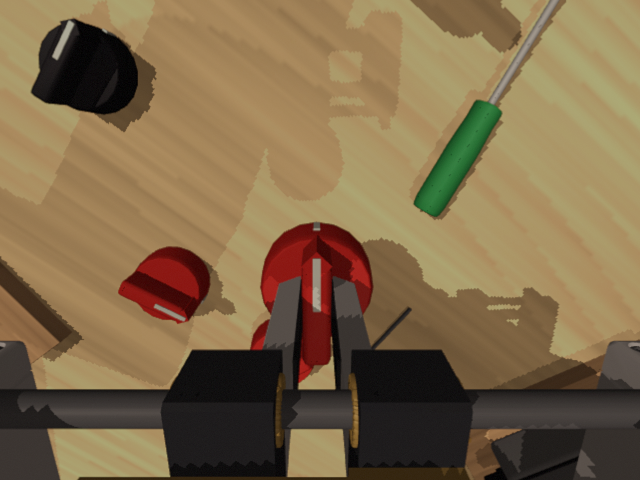

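View pics/s4c.png

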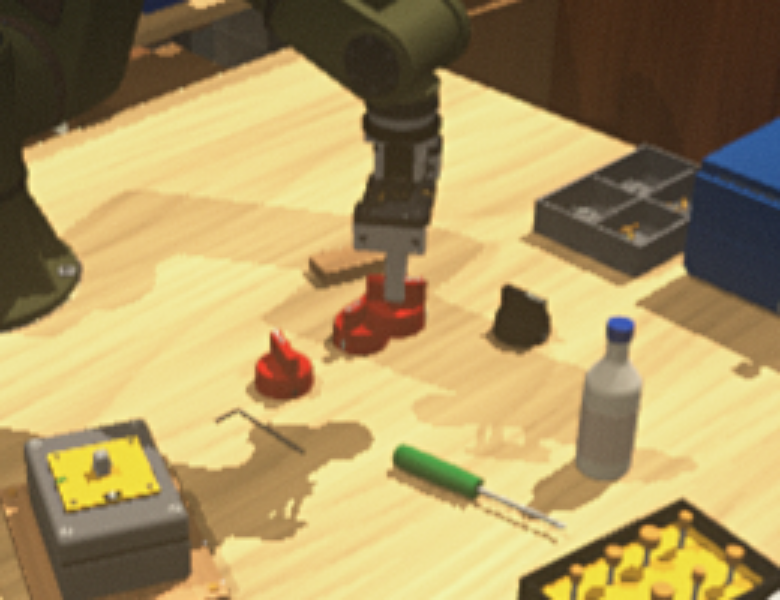

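The handle is held, with the jaws closed on the bar to 13.5 mm. Next I'll carry it over the switch, turning −62° on the way.

Request:
drive_tool(steps=[[0, 0, -3, 0, -1.6, 2, 0], [0, 0, -6, -0.2, -3.6, 2, 0], [0, 0, -6, -0.2, -3.6, 1, 0], [0, 0, -6, -0.2, -3.6, 0, 0], [0, 0, -6, -0.2, -3.6, 0, 0]])

```text
t: 6.02
tool_pos: [0.5198, 0.009, 0.2851]
ee_rot: [179.9, 0.0, -79.5]
force: [0.2, -0.1, -1.9]
width: 0.0138
```

Request:
drive_tool(steps=[[0, 0, -6, -0.2, -3.6, 0, 0], [0, 0, -6, -0.2, -3.6, 0, 0], [0, 0, -6, -0.2, -3.6, 0, 0], [0, 0, -6, -0.2, -3.6, 0, 0], [0, 0, -6, -0.2, -3.0, 0, 0]])

```text
t: 6.65
tool_pos: [0.5098, -0.1651, 0.2849]
ee_rot: [179.8, 0.0, -109.6]
force: [0.3, -0.0, -1.9]
width: 0.0131
```

Request:
drive_tool(steps=[[0, 0, -4.7, -0.1, -2.4, 0, 0], [0, 0, 0, 0, 0, 0, 0], [0, 0, 0, 0, 0, 0, 0]])

```text
t: 7.02
tool_pos: [0.5092, -0.1873, 0.2857]
ee_rot: [179.9, 0.0, -114.0]
force: [0.6, 0.1, -1.1]
width: 0.0138
```

```bash
python3 - <<'E'
from h import *
d=cap('wrist','w5');s=arm.observe();print(s['tool_pos'],s['ee_rot'],s['force'],s['width'],s['joint_positions'].round(1))
d=cap('top','t5');cv2.imwrite('pics/t5c.png',cv2.resize(d['image'][150:310,320:520,::-1],(750,600)))
d=cap('scene','s5');cv2.imwrite('pics/s5c.png',cv2.resize(d['image'][100:300,200:400,::-1],(600,600)))
E
```

```text
[ 0.50925764 -0.18710169  0.28601381] [ 1.79934578e+02  7.38736624e-03 -1.13935433e+02] [-0.02202898  0.39550688 -0.88081437] 0.013652500047482353 [-24.   17.1  89.6   0.   73.4  89.9]
```

View pics/w5.png

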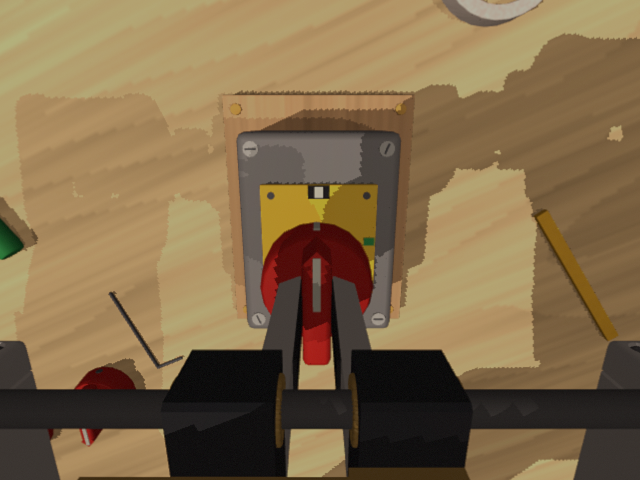

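View pics/s5c.png

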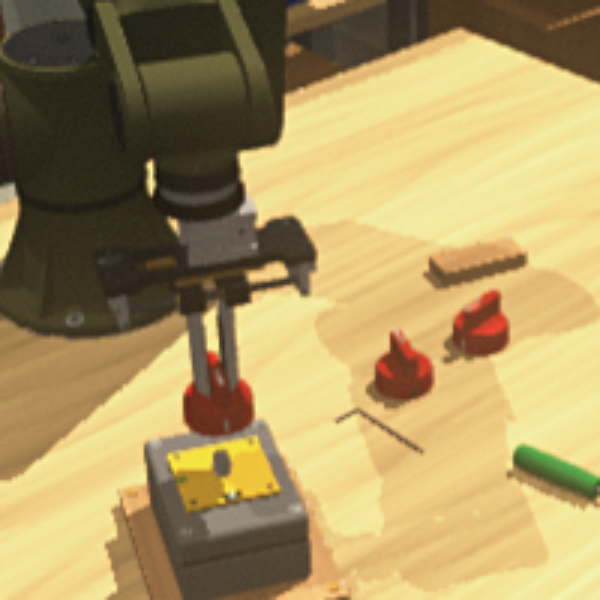

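The wrist view shows the pointer at (317,225) in line with the off mark at (319,192), which is right. The scene view shows the handle hovering clear of the shaft. Now I'll compare handle and switch within this single picture, in tool axes.

```bash
cat > meas.py <<'E'
from h import *
import sys
from scipy.optimize import least_squares
from scipy.spatial.transform import Rotation as Ro
f=sys.argv[1];pos=np.array(eval(sys.argv[2]));yaw=float(sys.argv[3])
R=Ro.from_euler('xyz',[180,0,yaw],degrees=True).as_matrix()
d=load(f);W=pts(d);im=d['image'].astype(int);T=(W-pos)@R   # tool coords
red=(im[...,0]>60)&(im[...,0]>2.2*im[...,1])&(im[...,0]>2.2*im[...,2])
roi=np.zeros(red.shape,bool);roi[200:345,255:380]=1
near=(T[...,2]>.05)&(T[...,2]<.14)&roi
h=red&near
print('handle z range',np.percentile(T[h][:,2],[1,50,99]).round(4))
top=h&(abs(T[...,2]-.1006)<.003)   # skirt top surface
q=T[top];print('skirt top',len(q),np.median(q[:,2]))
# edge: for angular bins take max radius
def fit(q):
    c=np.array([0.,0.]);
    for _ in range(20):
        a=np.degrees(np.arctan2(q[:,1]-c[1],q[:,0]-c[0]));r=np.hypot(*(q[:,:2]-c).T)
        e=[]
        for b in range(-170,0,5):
            k=(a>b)&(a<b+5)
            if k.sum()>3:
                kk=np.where(k)[0];e.append(q[kk[np.argmax(r[kk])],:2])
        e=np.array(e)
        o=least_squares(lambda p:np.hypot(*(e-p[:2]).T)-p[2],[*c,.032],loss='soft_l1',f_scale=.0005);c=o.x[:2]
    return o.x,len(e)
print('skirt circle in tool',fit(q))
bt=h&(T[...,2]<.080);b=T[bt];print('bar rect',cv2.minAreaRect(b[:,:2].astype(np.float32)),np.median(b[:,2]))
wl=(im.min(-1)>120)&near&(T[...,2]<.085);print('white line tool x',T[wl][:,0].mean(),wl.sum(),T[wl][:,1].min(),T[wl][:,1].max())
lid=(W[...,2]>.086)&(W[...,2]<.096)&(abs(T[...,0])<.1)&(abs(T[...,1])<.13)&~red
lid&=(im.max(-1)-im.min(-1)<40)
r=cv2.minAreaRect(T[lid][:,:2].astype(np.float32));print('lid rect tool',r,lid.sum(),np.median(T[lid][:,2]))
yel=(W[...,2]>.086)&(W[...,2]<.11)&(im[...,0]>100)&(im[...,1]>80)&(im[...,2]<60)
y=T[yel];print('plate far edge y',np.percentile(y[:,1],1),'x edges',np.percentile(y[:,0],[1,99]),'z',np.median(y[:,2]))
E
python3 meas.py w5 "[.50926,-.1871,.2860]" -113.94
python3 - <<'E'
from h import *
d=load('w5');a=cv2.resize(d['image'][120:350,220:420,::-1],(522,600),interpolation=cv2.INTER_CUBIC);cv2.imwrite('pics/w5c.png',a)
E
```

```text
handle z range [0.0747 0.1016 0.1222]
skirt top 3192 0.1017822034539062
skirt circle in tool (array([ 0.00021757, -0.00145684,  0.02933406]), 34)
bar rect ((0.006131380330771208, -0.007784049957990646), (0.02605864405632019, 0.04821498692035675), 0.0026499403174966574) 0.07590783739064402meas.py:30: RuntimeWarning: Mean of empty slice.
  wl=(im.min(-1)>120)&near&(T[...,2]<.085);print('white line tool x',T[wl][:,0].mean(),wl.sum(),T[wl][:,1].min(),T[wl][:,1].max())
  ret = ret.dtype.type(ret / rcount)
Traceback (most recent call last):
  File "meas.py", line 30, in <module>
    wl=(im.min(-1)>120)&near&(T[...,2]<.085);print('white line tool x',T[wl][:,0].mean(),wl.sum(),T[wl][:,1].min(),T[wl][:,1].max())
                                                                                                  ~~~~~~~~~~~~~~^^
ValueError: zero-size array to reduction operation minimum which has no identity
```

View pics/w5c.png

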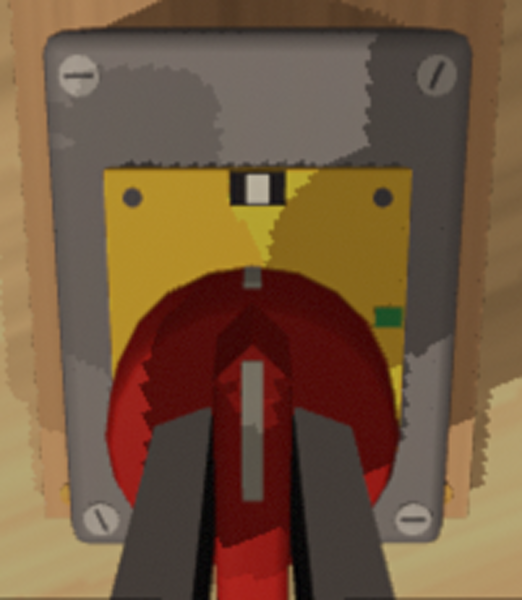

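```bash
sed -i 's/^wl=.*$/wl=(im.min(-1)>70)\&(im.max(-1)-im.min(-1)<35)\&near\&(T[...,2]<.078)\&(abs(T[...,0])<.004);print("white line", T[wl][:,0].mean(),wl.sum(),np.percentile(T[wl][:,1],[1,99]))/' meas.py
python3 meas.py w5 "[.50926,-.1871,.2860]" -113.94
cat >> meas.py <<'E'
# skirt lower edge: outermost red points of handle beyond fingers
f=h&(T[...,1]<-.0); q=T[f]; 
print('extent y min',np.percentile(q[:,1],.3),'x', np.percentile(q[:,0],[.5,99.5]), 'z at ymin',np.median(q[q[:,1]<np.percentile(q[:,1],2)][:,2]))
wm=(W[...,2]>.09)&(W[...,2]<.106)&(im.min(-1)>110)&(abs(T[...,0])<.01)&(T[...,1]<-.03)
print('mark',T[wm].mean(0) if wm.any() else None,wm.sum())
E
python3 meas.py w5 "[.50926,-.1871,.2860]" -113.94|tail -2
python3 meas.py w4 "[.5283,.1701,.237]" -52.35|head -7
```

```text
handle z range [0.0747 0.1016 0.1222]
skirt top 3192 0.1017822034539062
skirt circle in tool (array([ 0.00021757, -0.00145684,  0.02933406]), 34)
bar rect ((0.006131380330771208, -0.007784049957990646), (0.02605864405632019, 0.04821498692035675), 0.0026499403174966574) 0.07590783739064402
white line -0.00016842521766017535 343 [-0.02844633 -0.00328844]
lid rect tool ((0.0017141327261924744, -0.002744920551776886), (0.15768299996852875, 0.11980081349611282), 89.93376922607422) 14052 0.19393485792120096
plate far edge y -0.044029744535027275 x edges [-0.04088401  0.04403393] z 0.18877474243724895
extent y min -0.03215755764527409 x [-0.02900612  0.02868193] z at ymin 0.11724709869959399
mark [ 0.0016958  -0.03910546  0.18778428] 88
handle z range [0.0723 0.0991 0.1195]
skirt top 3553 0.09939994346003866
skirt circle in tool (array([ 0.00144295, -0.00194336,  0.03019602]), 34)
bar rect ((0.007464908994734287, -0.008314250037074089), (0.04820152372121811, 0.025779208168387413), 89.66092681884766) 0.0735123807349719
white line 0.001239972160028592 368 [-0.02879012 -0.00344838]
lid rect tool ((0.0, 0.0), (0.0, 0.0), 0.0) 0 nan
  return _methods._mean(a, axis=axis, dtype=dtype,
  ret = ret.dtype.type(ret / rcount)
Traceback (most recent call last):
  File "meas.py", line 35, in <module>
    y=T[yel];print('plate far edge y',np.percentile(y[:,1],1),'x edges',np.percentile(y[:,0],[1,99]),'z',np.median(y[:,2]))
                                      ~~~~~~~~~~~~~^^^^^^^^^^
IndexError: index -1 is out of bounds for axis 0 with size 0
```

In tool axes the handle sits at about (0, −0.8) mm and the switch axis at (+1.6, −1.3) mm, with the yaws agreeing within 0.3°. The correction is about −0.2 mm in x and −1.7 mm in y, which matches the top camera's plate centre. I'll descend with the bore just above the shaft.

Request:
drive_tool(steps=[[0, 0, 0, -0.02, -0.17, -1, 0], [0, 0, 0, 0, 0, -1.5, 0], [0, 0, 0, 0, 0, -0.8, 0], [0, 0, 0, 0, 0, 0, 0], [0, 0, 0, 0, 0, 0, 0]], grip_force=60)

```text
t: 7.8
tool_pos: [0.5092, -0.1897, 0.2539]
ee_rot: [-180.0, 0.0, -114.0]
force: [0.4, -0.7, -1.7]
width: 0.0136
```

Request:
drive_tool(steps=[[0, 0, 0, 0, 0, -0.3, 0], [0, 0, 0, 0, 0, -0.2, 0], [0, 0, 0, 0, 0, 0, 0]])

```text
t: 8.18
tool_pos: [0.509, -0.1896, 0.2485]
ee_rot: [180.0, 0.0, -114.0]
force: [0.2, -0.2, -1.5]
width: 0.0137
```

Request:
drive_tool(steps=[[0, 0, 0, 0, 0.06, -0.2, 0], [0, 0, 0, 0, 0, -0.2, 0], [0, 0, 0, 0, 0, 0, 0]])

```text
t: 8.55
tool_pos: [0.509, -0.189, 0.2444]
ee_rot: [180.0, 0.0, -114.0]
force: [0.2, -0.0, -2.4]
width: 0.0136
```

Request:
drive_tool(steps=[[0, 0, 0, 0, 0, -0.2, 0], [0, 0, 0, 0, 0, -0.2, 0], [0, 0, 0, 0, 0, 0, 0]])

```text
t: 8.93
tool_pos: [0.509, -0.189, 0.2404]
ee_rot: [180.0, -0.0, -114.0]
force: [0.2, -0.7, -1.1]
width: 0.0134
```

The bore is over the shaft, 6 mm down, with no side force.

Request:
drive_tool(steps=[[0, 0, 0, 0, 0, -0.2, 0], [0, 0, 0, 0, 0, -0.3, 0], [0, 0, 0, 0, 0, -0.2, 0], [0, 0, 0, 0, 0, 0, 0]])

```text
t: 9.43
tool_pos: [0.509, -0.189, 0.2334]
ee_rot: [180.0, 0.0, -114.0]
force: [0.2, -0.6, -1.1]
width: 0.0133
```

Request:
drive_tool(steps=[[0, 0, 0, 0, 0, -0.1, 0], [0, 0, 0, 0, 0, -0.1, 0], [0, 0, 0, 0, 0, 0, 0]])

```text
t: 9.8
tool_pos: [0.5092, -0.189, 0.2318]
ee_rot: [-180.0, 0.0, -114.0]
force: [1.0, 1.2, -0.2]
width: 0.0134
```

Request:
drive_tool(steps=[[0, 0, 0, 0, 0, -0.1, 0], [0, 0, 0, 0, 0, 0, 0]])

```text
t: 10.05
tool_pos: [0.5093, -0.189, 0.2313]
ee_rot: [-179.9, 0.0, -114.0]
force: [-0.2, 1.3, 5.9]
width: 0.0138
```

Request:
drive_tool(steps=[[0, 0, 0, 0, 0, -0.1, 0], [0, 0, 0, 0, 0, 0, 0]])

```text
t: 10.3
tool_pos: [0.5095, -0.1892, 0.2306]
ee_rot: [-179.9, -0.0, -114.0]
force: [0.5, 0.1, 6.4]
width: 0.0138
```

Request:
drive_tool(steps=[[0, 0, 0, 0, 0, -0.1, 0], [0, 0, 0, 0, 0, 0, 0]])

```text
t: 10.55
tool_pos: [0.5094, -0.1892, 0.2294]
ee_rot: [-179.9, -0.0, -114.0]
force: [2.2, -0.0, 4.4]
width: 0.0136
```

Request:
drive_tool(steps=[[0, 0, 0, 0, 0, -0.1, 0], [0, 0, 0, 0, 0, 0, 0]])

```text
t: 10.8
tool_pos: [0.5087, -0.1888, 0.2265]
ee_rot: [179.9, 0.0, -114.1]
force: [2.2, -0.7, -9.9]
width: 0.0134
```

Request:
drive_tool(steps=[[0, 0, 0, 0, 0, -0.1, 0], [0, 0, 0, 0, 0, 0, 0]])

```text
t: 11.05
tool_pos: [0.5088, -0.1889, 0.2261]
ee_rot: [179.9, -0.0, -114.0]
force: [-0.2, 1.2, -7.7]
width: 0.0136
```

Request:
drive_tool(steps=[[0, 0, 0, 0, 0, -0.1, 0], [0, 0, 0, 0, 0, 0, 0]])

```text
t: 11.3
tool_pos: [0.5091, -0.1891, 0.2257]
ee_rot: [-180.0, -0.0, -114.0]
force: [-0.7, -0.1, -3.7]
width: 0.0132
```

The click happened at t≈10.8: the force dropped and z fell by 3 mm. Next I'll press on to the plate.

Request:
drive_tool(steps=[[0, 0, 0, 0, 0, -0.1, 0], [0, 0, 0, 0, 0, 0, 0]])

```text
t: 11.55
tool_pos: [0.5092, -0.1891, 0.2249]
ee_rot: [-180.0, -0.0, -114.0]
force: [-0.3, 1.0, -1.1]
width: 0.0133
```

Request:
drive_tool(steps=[[0, 0, 0, 0, 0, -0.1, 0], [0, 0, 0, 0, 0, 0, 0]])

```text
t: 11.8
tool_pos: [0.5092, -0.1891, 0.2246]
ee_rot: [-179.9, -0.0, -114.0]
force: [-2.9, 0.1, 6.0]
width: 0.0136
```

Request:
drive_tool(steps=[[0, 0, 0, 0, 0, -0.1, 0], [0, 0, 0, 0, 0, 0, 0]])

```text
t: 12.05
tool_pos: [0.5092, -0.1891, 0.2246]
ee_rot: [-179.9, -0.0, -114.0]
force: [-6.7, 2.8, 16.8]
width: 0.0136
```

It is home at TCP z = 0.2246, exactly the height predicted. The push reads 16.8 N, so I'll ease it to about 10 N.

Request:
drive_tool(steps=[[0, 0, 0, 0, 0, 0.05, 0], [0, 0, 0, 0, 0, 0, 0], [0, 0, 0, 0, 0, 0, 0]])

```text
t: 12.42
tool_pos: [0.5092, -0.1891, 0.2246]
ee_rot: [-179.9, -0.0, -114.0]
force: [-4.8, 1.6, 12.2]
width: 0.0136
```

```bash
python3 - <<'E'
from h import *
d=cap('wrist','w6');s=arm.observe();print(s['tool_pos'],s['ee_rot'],s['force'],s['moment'],s['width'])
d=cap('scene','s6');cv2.imwrite('pics/s6c.png',cv2.resize(d['image'][150:300,200:400,::-1],(800,600)))
s=arm.observe();print(s['force'])
d=load('w6');cv2.imwrite('pics/w6c.png',cv2.resize(d['image'][150:370,220:420,::-1],(545,600)))
E
python3 meas.py w6 "[.5092,-.1891,.2246]" -114
```

```text
[ 0.50921678 -0.18912899  0.2245941 ] [-1.79914212e+02 -8.06210715e-03 -1.14044741e+02] [-5.14521251  1.59417362 11.28855405] [ 0.44805034  1.0856088  -0.03915639] 0.013810205864767767
[-5.84202287  1.85539573 11.57169917]
handle z range [0.0744 0.1012 0.122 ]
skirt top 3260 0.10146202122219795
skirt circle in tool (array([ 3.46783292e-05, -1.63041114e-03,  2.95841451e-02]), 34)
bar rect ((3.1132251024246216e-05, -0.0049569569528102875), (0.03875548765063286, 0.039244916290044785), 44.35517501831055) 0.07565528108456855
white line -0.00025104947108158985 358 [-0.02876103 -0.00392192]
lid rect tool ((-0.00024972856044769287, -0.0016647055745124817), (0.15818268060684204, 0.11996545642614365), 89.9129867553711) 21278 0.13250577311747286
plate far edge y -0.043455239590326225 x edges [-0.04280052  0.04222251] z 0.12737697414340676
extent y min -0.03248716131066288 x [-0.02910013  0.02853937] z at ymin 0.11745793508237201
mark None 0
```

View pics/w6c.png

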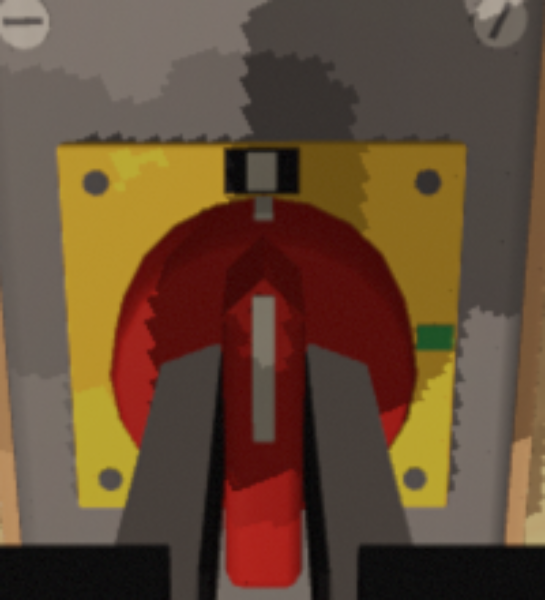

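View pics/s6c.png

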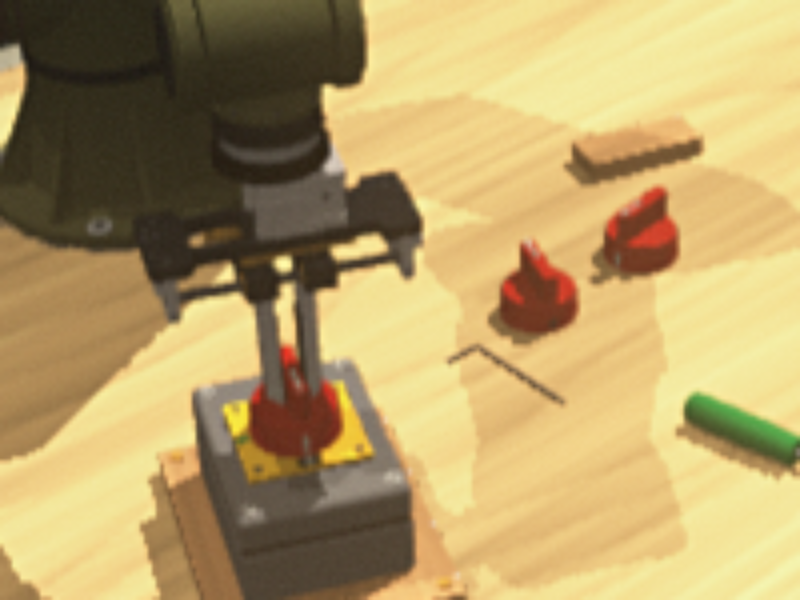

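The pointer line at (262,205) in the crop meets the off mark at (262,170). The skirt sits flat on the plate, and the push is steady at about 11.5 N.

```bash
python3 - <<'E'
from h import *
print(arm.job_done()); s=arm.observe();print(s['t'],s['tool_pos'],s['force'])
E
```

```text
the job is handed in; nothing more can be done
None
the job is handed in; nothing more can be done
```

I picked up the red handle farthest from the base (0.55 m), carried it to the switch, turned it to the off mark and pressed it down past the click. The gripper is still holding it down on the yellow plate. I handed the job in shortly after t ≈ 12.5 s; the interface reports no verdict.

**Last checks:**
- **Home:** the force dropped suddenly and the handle fell about 3 mm at the click. It then stopped at TCP height 0.2246 m, the height predicted for sitting on the plate.
- **Alignment:** the pointer line meets the white mark. The yaw is within about 0.3° and the handle and shaft axes coincide within about 0.5 mm, by the wrist camera.
- **Push:** the downward push read 11.3 to 11.6 N, slightly above the 10 N you asked for. There was also a side force of about 5 to 6 N, mostly along −x, which I left as it was.
- **Other things:** the hex key, offcut, screwdriver and the two spare red handles looked undisturbed in the last scene crop. I did not check the black handle and the rest of the bench after the carry, but the arm met nothing on the way.
- **Disagreement:** the top and wrist cameras differed by about 3 mm on where the handle stood. I therefore set the final alignment from one wrist picture showing both the handle and the switch.

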